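Hang a parts carrier on the lipped rail and park it in its slot

TASK

Take the parts carrier by its grip fin, lift its hook over the front lip of the hanging rail and lower it gently until the hook rests in the channel behind the lip, then, still holding it, slide it along the channel until the hook can sink fully home into the slot in the channel floor, and only then let go so that it hangs there at rest. Keep the carrier upright all the way, do not bang or force it against the rail (stay below 30 N), and leave everything else on the table where it is.

Things in the scene. Friction and masses are not known exactly. Their poses are not given: they have to be found in the camera images.
- carrier: Parts carrier to hang, 0.25 to 0.5 kg, upright on the table: open grey bin 70 (x) x 90 (y) x 55 (z) mm holding white parts, with a bent steel hook on its +x wall and a black grip fin over its middle, nearly over the centre of mass. Origin: centre of the bin's underside; z up, x points from the bin to the hook nose. On the rail it hangs with x along the rail's x, bin in front.
- carrier_fin (a point): Centre of the top face of the carrier's grip fin, at (3, 0, 168) mm in the carrier's frame, same axes. The fin is 12 mm thick in x, 40 mm wide in y, 52 mm tall (z = 116 to 168): pinch it from above across its thickness, fingers before and behind it along x, about 30 mm above its foot. It stands on a flat bar, z = 110 to 116, 30 mm wide in y, x = -5 to 55.
- carrier_nose (a point): Centre of the lower end face of the hook nose, at (52, 0, 82) mm in the carrier's frame, same axes. The nose, 6 mm thick in x (49 to 55) and 30 mm wide in y, hangs from the bar's +x end (z = 116) to z = 82. The upright stem in front of it, x = 35 to 39, 30 mm wide, joins bar and bin; the rail's lip goes into the gap between stem and nose.
- rail: Fixed galvanised hanging rail, 380 mm long along its y, on two posts behind. Origin on the table under the channel's middle, z up, -x the front (robot side). Upward-open channel, 11 mm wide inside (x = -5.5 to 5.5), closed by end caps, floor at z = 130. Front wall x = -9.5 to -5.5, from z = 80 up to the anti-jump lip at z = 144. Back wall x = 5.5 to 9.5, up to z = 158. All rigid.
- rail_floor (a point): Mid-length, mid-width on the channel floor: (0, 0, 130) mm in the rail's frame, same axes. The floor has one slot, 37 mm long in y, full width, 9 mm deep, square ends, centred anywhere within 55 mm of this point. Its place is not measured: find it by feel, sliding the nose along the floor with a light push down till it drops, or see it from above as a dark gap.
- carton: Bystander: closed cardboard carton 80 x 100 x 70 mm. Leave it alone.
- coupling_a: Bystander: white plastic pipe coupling, ring 42 mm across, 40 mm tall. Leave it alone.
- coupling_b: Bystander: white plastic pipe coupling, ring 42 mm across, 40 mm tall. Leave it alone.
- spare_bin: Bystander: spare open grey bin 70 x 90 x 55 mm without any hook. Leave it alone.
- screwdriver: Bystander: screwdriver lying on the table. Leave it alone.

How it is judged:
On the way, in this order (a step that is already met when the one before it is completed fails the run):
1. the carrier is held with its hook nose lifted above the rail's lip (z of carrier_nose in the frame of rail_floor above 0.014 m and contact force between carrier and the fingers above 1 N), for 0.1 s.
2. the hook nose has sunk into the slot while the carrier is still held (z of carrier_nose in the frame of rail_floor between -0.013 and -0.006 m and x of carrier_nose in the frame of rail_floor between -0.006 and 0.006 m and y of carrier_nose in the frame of rail_floor between -0.075 and 0.075 m and contact force between carrier and the fingers above 1 N), for 0.1 s.
At the end, for the whole second after the job is handed in: The carrier hangs from the rail, let go and at rest (under 0.02 m/s and 0.2 rad/s), upright within 0.25 rad, its hook nose dropped into the slot: 6 to 13 mm below the channel floor level, within 6 mm of the channel's centre line and within 75 mm of the rail's middle (z of carrier_nose in the frame of rail_floor between -0.013 and -0.006 m and x of carrier_nose in the frame of rail_floor between -0.006 and 0.006 m and y of carrier_nose in the frame of rail_floor between -0.075 and 0.075 m and angle between carrier's own z axis and vertical below 0.25 rad and linear speed of carrier below 0.02 m/s and angular speed of carrier below 0.2 rad/s and contact force between carrier and the fingers below 0.1 N); the robot touches nothing.
It fails at once if the carrier is pressed or knocked against the rail with more than 30 N (contact force between carrier and rail above 30 N).
It fails at once if the carrier is tipped by more than 0.5 rad (angle between carrier's own z axis and vertical above 0.5 rad).
It fails at once if a bystander is moved by more than 30 mm (distance of any of carton, coupling_a, coupling_b, spare_bin, screwdriver from where it was at the start of the episode above 0.03 m).
It also fails if it takes over 72 s, if anything falls off the work surface, if the arm or the gripper's body presses on something with over 40 N, if the wrist force passes 120 N, or if a joint passes its speed limit or range.

ROBOT

A 6-joint arm with a two-finger parallel gripper is mounted at the origin on the work surface. World frame = base frame: x ahead of the robot, y to its left, z up, the work surface at z = 0. Lengths are in m, angles in rad, forces in N, time in s.
With the tool pointing down it reaches from about 0.3 to 0.825 m from the base axis. Payload 5.4 kg.
Tool frame: the origin (TCP) lies midway between the tips of the shut fingers; the grasp point (between the pads) lies 19 mm behind it (arm.grip_point_offset is the distance from the TCP to the grasp point, in m); z points along the fingers, x is the direction in which the jaws open and shut, and the axes are right-handed (so a half turn about z gives the same grasp; the last joint's range is limited). The gripper opens to 92 mm and grips with 3 to 60 N. Pads are 20 mm wide; open, the fingers measure 128 mm over their backs; the gripper's body (75 mm by 189 mm) begins 69 mm behind the grasp point.
Start: joints at [-1.495, 0.158, 1.597, -0, 1.386, -0.21], TCP at [0.162, -0.552, 0.215] pointing down, gripper open.
Joint ranges: [-2.91, 2.91], [-0.94, 2.29], [0.18, 2.7], [-1.29, 4.43], [0.17, 2.64], [-3, 3]. Speed limits (rad/s): [2.57, 2.57, 3.14, 3.14, 3.14, 3.14].

INTERFACE

Orientations are given as a 3x3 rotation matrix whose columns are the frame's x, y, z axes.
In Python, from station import arm gives the robot as it stands.
- The arm moves only by the tool jog_arm, never from a script. Its argument "motion" is one flat list of numbers, 7 for each row, row after row: the shift along the tool's x, y, z in units of 0.4 m (1.0 is 0.4 m), then the turn, a rotation vector about the tool's x, y, z in units of pi rad (1.0 is pi rad), then the closure, from -1 (fully open) to 1 (shut), so that 0 is half open. A call has exactly 8 rows; each row is the pose to reach, as a shift and turn from the pose commanded when the call began, along the tool's axes at that moment, turning the shorter way round; what a row does not reach only later rows make up. A row lasts 1/10 s, in which the tool goes at most 50 mm and 8.59 degrees, less where a joint would pass 70% of its speed; a pose out of reach is approached as far as the arm can. A call with a number of a shift or a turn outside -1 to 1 is refused whole. A call with a gripper value outside its range is refused whole. The fingers move at their own pace and stop on an object; "force" is the grip in N (left out, the last holds). Time passes only in rows, so rows that repeat a pose let the fingers close, or fill a call up. It gives the time, the measured TCP pose, the force and the opening at its end, in the units of the state.
- arm.get_state(): the state, without advancing time (a new reading comes with each control period).
- arm.capture(name): name is "side" or "top"; returns a dict with "color" (480x640x3 uint8, red, green, blue), "z_map" (480x640 float32, m along the optical axis (not along the pixel's ray), 0 where there is no reading), "fx", "fy", "cx", "cy" (pixels), "R" (3x3) and "t" (3): a world point X has camera coordinates R X + t. Camera axes: x right, y down, z forward; pixel columns grow to the right and rows downward; lengths in m; the calibration is good to about 2 mm. A picture is of the moment at which its call begins.
- arm.finish_job(): hands the job in, once; it reports no verdict.
The state is a dict: "clock": time; "joints": joint angles; "joint_vel": joint speeds; "joint_torque": joint torques, N m; "tcp_pos": TCP position; "eef_rot": TCP orientation; "force": force on the tool from outside, world axes, zero at the start; "torque": the same for the moment, N m; "gripper_width": finger opening in m.
Only numpy, scipy, OpenCV 4.12 (cv2) and the standard library are available. Lean on these libraries where they do the work, as an engineer would, in place of code of your own. Each camera call takes 0.05 s, during which the arm holds its last target.

## Working session

There is one attempt and no reset: what is moved stays moved. The work goes in short steps, Python scripts to look and compute and a tool call to move; the robot and the scene stay as the last step left them, time stands still between calls to the robot, and variables do not carry over. Pictures are saved under pics/ and viewed, and the job is handed in when it is done.

Besides the shell and the picture viewer there is one more tool, called after "Emit:" as name(argument=value, ...) on one line, values as JSON. jog_arm: Moves the arm, as the interface text tells. Its arguments: {"type":"object","properties":{"motion":{"type":"array","items":{"type":"number","minimum":-1,"maximum":1}},"force":{"type":"number"}},"required":["motion"]}

```bash
mkdir -p pics; python3 - <<'E'
from station import arm
import cv2,numpy as np,pickle
for n in("side","top"):
    c=arm.capture(n); pickle.dump(c,open(f"pics/{n}0.pkl","wb"))
    cv2.imwrite(f"pics/{n}0.png",c["color"][:,:,::-1])
    print(n,c["fx"],c["cx"],c["cy"],np.round(c["R"],3).tolist(),c["t"])
s=arm.get_state();print(s)
E
```

```text
side 511.1718953736394 316.33328618492817 232.3629985901869 [[-0.998, -0.057, -0.01], [-0.023, 0.556, -0.831], [0.053, -0.829, -0.556]] [0.45378018 0.12106981 1.05710356]
top 528.0857809853978 318.45529018398855 238.26932145140876 [[-0.019, -1.0, -0.006], [-0.996, 0.019, -0.089], [0.089, 0.005, -0.996]] [0.017508   0.4575741  1.12939569]
{'clock': 0.1, 'joints': array([-1.49511791e+00,  1.58958384e-01,  1.59809742e+00, -1.51250559e-05,
        1.38622000e+00, -2.10114150e-01]), 'joint_vel': array([-6.91517279e-04, -5.99132857e-04, -2.22249002e-03,  1.20945455e-03,
        6.41172775e-06, -5.70652768e-05]), 'joint_torque': array([-6.96851675e-04, -3.86502278e+01, -3.22962427e+01,  7.03235250e-02,
        3.39131244e-02, -3.86847682e-05]), 'tcp_pos': array([ 0.16202609, -0.55110719,  0.21373737]), 'eef_rot': array([[ 2.81920518e-01, -9.59437753e-01, -1.42082093e-04],
       [-9.59436346e-01, -2.81920353e-01,  1.67720735e-03],
       [-1.64923188e-03, -3.36520441e-04, -9.99998583e-01]]), 'force': array([-0.91209986,  0.13013928, -0.10378343]), 'torque': array([0.00900274, 0.02108765, 0.01267369]), 'gripper_width': 0.09192739880548322}
```

View pics/side0.png

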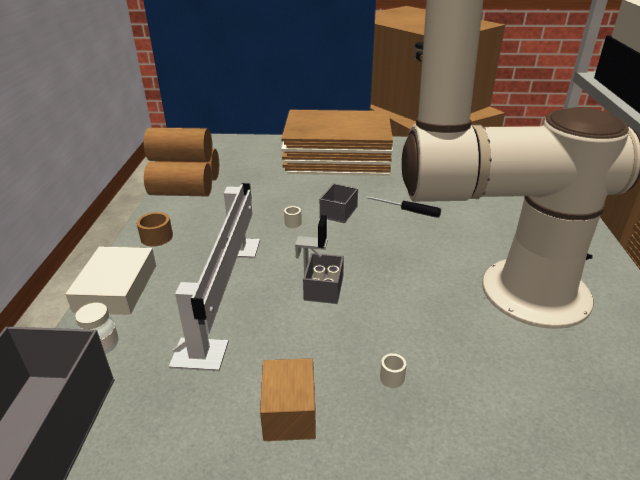

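View pics/top0.png

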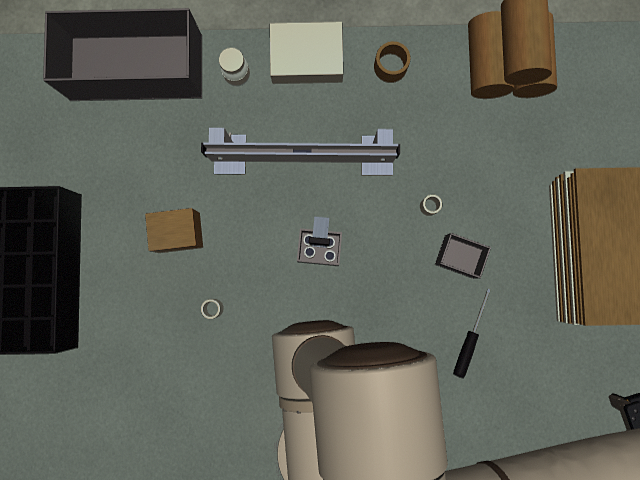

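Side view: the carrier is near (325,270) and the rail runs from (200,310) to (247,190). Top view: the carrier is at (320,245), the rail spans columns 203–400 at row ~150, and there's a dark patch near (302,150). I'll enlarge these.

```bash
python3 - <<'E'
import cv2
t=cv2.imread("pics/top0.png")
cv2.imwrite("pics/t_car.png",cv2.resize(t[205:275,280:360],None,fx=8,fy=8,interpolation=cv2.INTER_CUBIC))
cv2.imwrite("pics/t_rail.png",cv2.resize(t[120:180,195:305],None,fx=7,fy=7,interpolation=cv2.INTER_CUBIC))
cv2.imwrite("pics/t_rail2.png",cv2.resize(t[120:180,300:410],None,fx=7,fy=7,interpolation=cv2.INTER_CUBIC))
E
```

```text
(no output)
```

View pics/t_car.png

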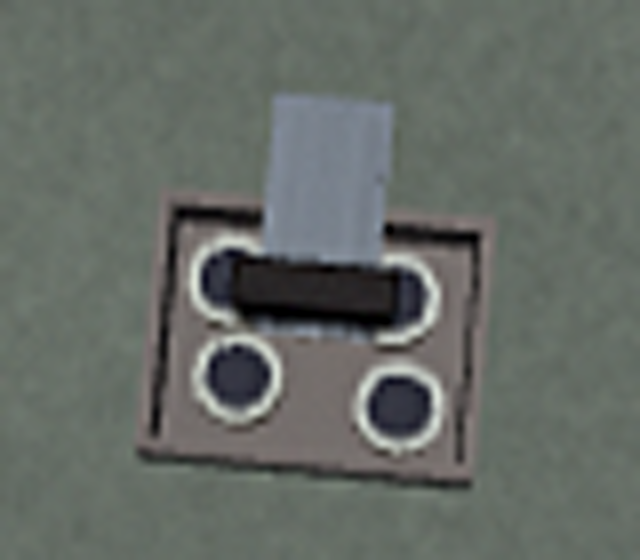

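View pics/t_rail.png

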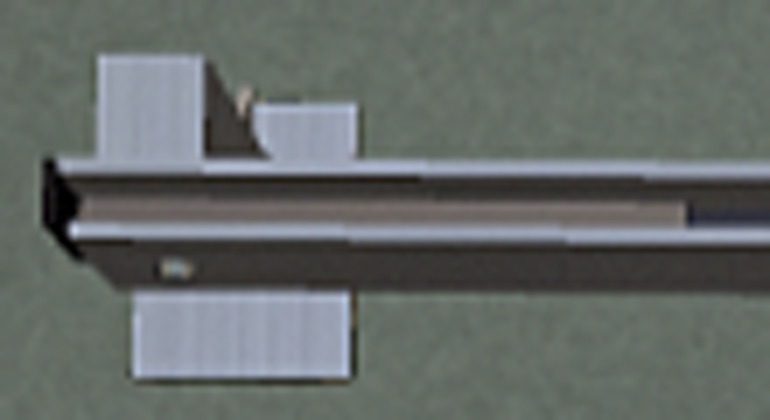

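View pics/t_rail2.png

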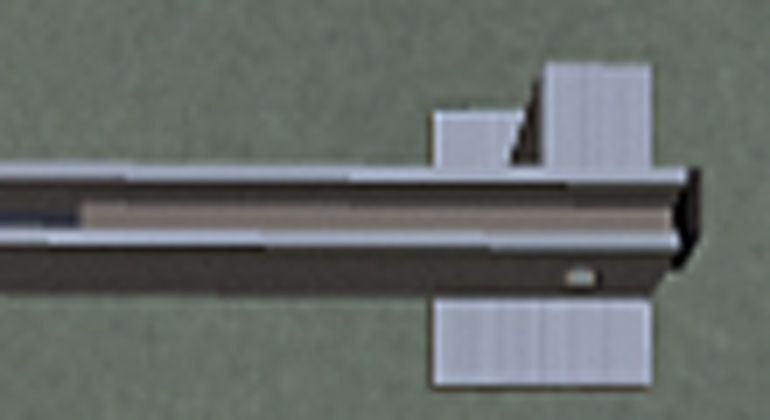

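```bash
cat > h.py <<'E'
import numpy as np,pickle,cv2
def ray(c,u,v,z):
    R=np.array(c["R"]);t=np.array(c["t"])
    d=R.T@np.array([(u-c["cx"])/c["fx"],(v-c["cy"])/c["fy"],1]);o=-R.T@t
    return o+d*(z-o[2])/d[2]
def proj(c,X):
    p=np.array(c["R"])@np.array(X)+np.array(c["t"]);return c["fx"]*p[0]/p[2]+c["cx"],c["fy"]*p[1]/p[2]+c["cy"]
def depth(c,u,v):
    Z=float(c["z_map"][int(round(v)),int(round(u))]);R=np.array(c["R"]);t=np.array(c["t"])
    return R.T@(Z*np.array([(u-c["cx"])/c["fx"],(v-c["cy"])/c["fy"],1])-t)
E
python3 - <<'E'
from h import *
np.set_printoptions(precision=4,suppress=True)
c=pickle.load(open("pics/top0.pkl","rb"))
print("cam",-np.array(c["R"]).T@np.array(c["t"]))
def P(x,y,x0,y0,f,z,n):
    u=(x+.5)/f-.5+x0;v=(y+.5)/f-.5+y0
    print(n,round(u,1),round(v,1),ray(c,u,v,z),"depthpt",depth(c,u,v))
for a in [(235,258),(398,268),(396,318),(235,308)]: P(*a,280,205,8,.168,"fin")
for a in [(272,93),(395,102),(383,262),(265,255)]: P(*a,280,205,8,.116,"bar")
for a in [(160,190),(494,218),(468,487),(135,457)]: P(*a,280,205,8,.055,"bin")
P(75,230,195,120,7,.144,"lipL");P(675,241,300,120,7,.144,"lipR")
P(300,231,195,120,7,.144,"lip")
P(75,167,195,120,7,.158,"backL");P(680,175,300,120,7,.158,"backR")
P(686,213,195,120,7,.130,"slotL");P(79,215,300,120,7,.130,"slotR")
P(76,212,195,120,7,.130,"floorL");P(673,219,300,120,7,.130,"floorR")
E
```

```text
cam [0.3554 0.0034 1.1657]
fin 308.9 236.8 [0.4477 0.0262 0.168 ] depthpt [0.4479 0.0262 0.166 ]
fin 329.3 238.1 [ 0.4446 -0.0124  0.168 ] depthpt [ 0.4567 -0.0145  0.0334]
fin 329.1 244.3 [ 0.4327 -0.0117  0.168 ] depthpt [ 0.4334 -0.0118  0.1593]
fin 308.9 243.1 [0.4358 0.0264 0.168 ] depthpt [0.4365 0.0266 0.1598]
bar 313.6 216.2 [0.4939 0.0174 0.116 ] depthpt [ 0.5097  0.019  -0.0037]
bar 328.9 217.3 [ 0.491  -0.0133  0.116 ] depthpt [ 0.5063 -0.0152 -0.0025]
bar 327.4 237.3 [ 0.4509 -0.0095  0.116 ] depthpt [ 0.4511 -0.0095  0.1136]
bar 312.7 236.4 [0.4532 0.0199 0.116 ] depthpt [0.4532 0.0199 0.1157]
bin 299.6 228.3 [0.4766 0.0483 0.055 ] depthpt [0.4826 0.0505 0.0007]
bin 341.3 231.8 [ 0.4675 -0.0398  0.055 ] depthpt [ 0.4675 -0.0398  0.0552]
bin 338.1 265.4 [ 0.3966 -0.0314  0.055 ] depthpt [ 0.3967 -0.0315  0.0527]
bin 296.4 261.7 [0.4062 0.056  0.055 ] depthpt [ 0.4088  0.0587 -0.0028]
lipL 205.3 152.4 [0.6211 0.2285 0.144 ] depthpt [0.6205 0.228  0.1464]
lipR 396.0 154.0 [ 0.6104 -0.1474  0.144 ] depthpt [ 0.6106 -0.1476  0.1431]
lip 237.4 152.6 [0.6196 0.165  0.144 ] depthpt [0.6193 0.1648 0.1451]
backL 205.3 143.4 [0.6354 0.2254 0.158 ] depthpt [0.6355 0.2255 0.1575]
backR 396.7 144.6 [ 0.6255 -0.1473  0.158 ] depthpt [ 0.6258 -0.1475  0.157 ]
slotL 292.6 150.0 [0.6262 0.0568 0.13  ] depthpt [0.6285 0.0573 0.1213]
slotR 310.9 150.3 [0.6249 0.0203 0.13  ] depthpt [0.6276 0.0205 0.1193]
floorL 205.4 149.9 [0.63   0.2313 0.13  ] depthpt [0.6282 0.2298 0.1369]
floorR 395.7 150.9 [ 0.6203 -0.1491  0.13  ] depthpt [ 0.6195 -0.1486  0.1332]
```

```bash
cat >> h.py <<'E'
def plan(p,h,q,g,grip,n=8,hold=0):
    """cmd pos p, heading h -> q, g ; prints final units in tool axes"""
    x=np.array([np.cos(h),np.sin(h),0]);y=np.array([np.sin(h),-np.cos(h),0])
    d=np.array(q)-np.array(p);e=[d@x/.4,d@y/.4,-d[2]/.4];tz=-(g-h)/np.pi
    out=[]
    for i in range(8):
        f=min(1,(i+1)/n)
        out+= [round(e[0]*f,4),round(e[1]*f,4),round(e[2]*f,4),0,0,round(tz*f,4),grip]
    print(np.linalg.norm(d)/n*1000,"mm/row",np.degrees(abs(g-h))/n,"deg/row");print(out)
E
python3 - <<'E'
from h import *
plan([.162,-.552,.215],-1.285,[.32,-.2,.26],-.69,-1)
plan([.32,-.2,.26],-.69,[.440,.0075,.23],-.105,-1,7)
E
```

```text
48.556185239369874 mm/row 4.261373601285498 deg/row
[np.float64(-0.0916), np.float64(-0.0784), np.float64(-0.0141), 0, 0, -0.0237, -1, np.float64(-0.1832), np.float64(-0.1568), np.float64(-0.0281), 0, 0, -0.0473, -1, np.float64(-0.2749), np.float64(-0.2352), np.float64(-0.0422), 0, 0, -0.071, -1, np.float64(-0.3665), np.float64(-0.3135), np.float64(-0.0563), 0, 0, -0.0947, -1, np.float64(-0.4581), np.float64(-0.3919), np.float64(-0.0703), 0, 0, -0.1184, -1, np.float64(-0.5497), np.float64(-0.4703), np.float64(-0.0844), 0, 0, -0.142, -1, np.float64(-0.6413), np.float64(-0.5487), np.float64(-0.0984), 0, 0, -0.1657, -1, np.float64(-0.7329), np.float64(-0.6271), np.float64(-0.1125), 0, 0, -0.1894, -1]
34.51005473120871 mm/row 4.78829014502188 deg/row
[np.float64(-0.0141), np.float64(-0.0844), np.float64(0.0107), 0, 0, -0.0266, -1, np.float64(-0.0282), np.float64(-0.1689), np.float64(0.0214), 0, 0, -0.0532, -1, np.float64(-0.0424), np.float64(-0.2533), np.float64(0.0321), 0, 0, -0.0798, -1, np.float64(-0.0565), np.float64(-0.3377), np.float64(0.0429), 0, 0, -0.1064, -1, np.float64(-0.0706), np.float64(-0.4222), np.float64(0.0536), 0, 0, -0.133, -1, np.float64(-0.0847), np.float64(-0.5066), np.float64(0.0643), 0, 0, -0.1596, -1, np.float64(-0.0988), np.float64(-0.591), np.float64(0.075), 0, 0, -0.1862, -1, np.float64(-0.0988), np.float64(-0.591), np.float64(0.075), 0, 0, -0.1862, -1]
```

Emit:
jog_arm(motion=[-0.09, -0.08, -0.014, 0, 0, -0.024, -1, -0.18, -0.16, -0.028, 0, 0, -0.047, -1, -0.275, -0.235, -0.042, 0, 0, -0.07, -1, -0.365, -0.315, -0.056, 0, 0, -0.095, -1, -0.46, -0.39, -0.07, 0, 0, -0.12, -1, -0.55, -0.47, -0.085, 0, 0, -0.14, -1, -0.64, -0.55, -0.1, 0, 0, -0.165, -1, -0.733, -0.627, -0.1125, 0, 0, -0.19, -1])

```text
clock: 0.9
tcp_pos: [0.3203, -0.1978, 0.2597]
eef_rot: [[0.774, -0.633, 0.0], [-0.633, -0.774, -0.0], [0.0, -0.0, -1.0]]
force: [1.2, -0.0, 0.7]
gripper_width: 0.0922
```

Emit:
jog_arm(motion=[-0.014, -0.085, 0.01, 0, 0, -0.027, -1, -0.028, -0.17, 0.02, 0, 0, -0.053, -1, -0.042, -0.255, 0.03, 0, 0, -0.08, -1, -0.056, -0.34, 0.04, 0, 0, -0.106, -1, -0.07, -0.42, 0.055, 0, 0, -0.133, -1, -0.085, -0.505, 0.065, 0, 0, -0.16, -1, -0.099, -0.591, 0.075, 0, 0, -0.186, -1, -0.099, -0.591, 0.075, 0, 0, -0.186, -1])

```text
clock: 1.7
tcp_pos: [0.4398, 0.0112, 0.2285]
eef_rot: [[0.995, -0.098, -0.002], [-0.098, -0.995, 0.002], [-0.002, -0.001, -1.0]]
force: [-0.1, 0.4, -0.2]
gripper_width: 0.0915
```

```bash
python3 - <<'E'
from station import arm
import cv2,pickle
for n in("side","top"):
    c=arm.capture(n); pickle.dump(c,open(f"pics/{n}1.pkl","wb"))
    im=c["color"][:,:,::-1]
    cv2.imwrite(f"pics/{n}1.png",cv2.resize(im[140:320,220:420],None,fx=3,fy=3,interpolation=cv2.INTER_CUBIC))
s=arm.get_state();print(s["tcp_pos"],s["eef_rot"],s["force"],s["clock"])
E
```

```text
[0.43920592 0.00850809 0.22906733] [[ 9.94735188e-01 -1.02467903e-01 -1.49517038e-03]
 [-1.02468154e-01 -9.94736281e-01 -9.21041822e-05]
 [-1.47786250e-03  2.44826620e-04 -9.99998878e-01]] [ 0.23583857 -0.40614274 -0.45039667] 1.8
```

View pics/side1.png

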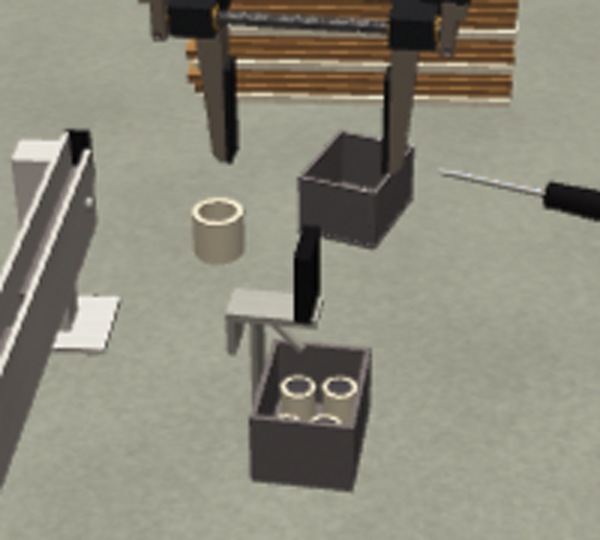

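View pics/top1.png

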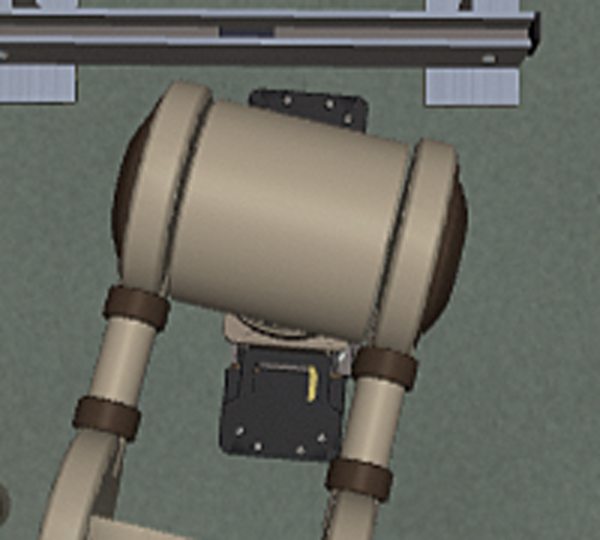

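Side view: the open fingers at crop (222,160) and (397,165) straddle the fin at (305,275), clear of everything else. Going down.

Emit:
jog_arm(motion=[0, 0, 0.05, 0, 0, 0, -1, 0, 0, 0.1, 0, 0, 0, -1, 0, 0, 0.15, 0, 0, 0, -1, 0, 0, 0.19, 0, 0, 0, -1, 0, 0, 0.22, 0, 0, 0, -1, 0, 0, 0.24, 0, 0, 0, -1, 0, 0, 0.255, 0, 0, 0, -1, 0, 0, 0.255, 0, 0, 0, -1])

```text
clock: 2.6
tcp_pos: [0.4393, 0.0079, 0.1272]
eef_rot: [[0.995, -0.104, -0.001], [-0.104, -0.995, 0.0], [-0.001, -0.0, -1.0]]
force: [0.8, -0.3, -0.8]
gripper_width: 0.092
```

```bash
python3 - <<'E'
from station import arm
import cv2,pickle
c=arm.capture("side")
im=c["color"][:,:,::-1]
cv2.imwrite(f"pics/side2.png",cv2.resize(im[190:320,250:400],None,fx=4,fy=4,interpolation=cv2.INTER_CUBIC))
s=arm.get_state();print(s["tcp_pos"],s["eef_rot"],s["force"],s["clock"])
E
```

```text
[0.43969046 0.00793173 0.12777558] [[ 9.94588313e-01 -1.03894516e-01  1.28050572e-04]
 [-1.03894509e-01 -9.94588321e-01 -5.70782726e-05]
 [ 1.33287723e-04  4.34656316e-05 -9.99999990e-01]] [-0.04591134 -0.58059414 -0.2384818 ] 2.65
```

View pics/side2.png

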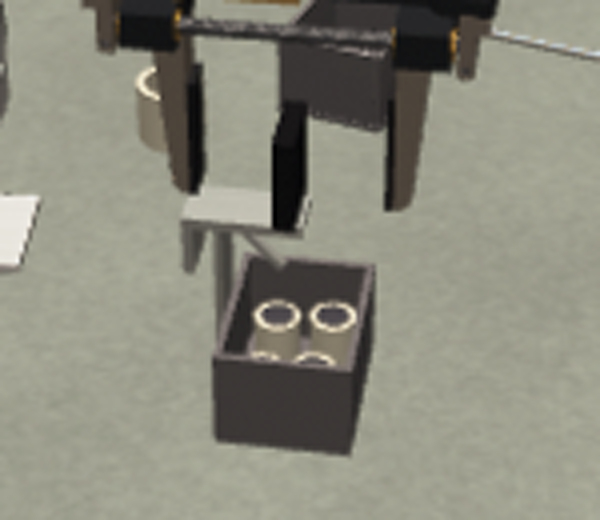

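The fin stands between the pads (crop (288,165); pads at (195,130) and (392,155)). Closing.

Emit:
jog_arm(motion=[0, 0, 0, 0, 0, 0, 1, 0, 0, 0, 0, 0, 0, 1, 0, 0, 0, 0, 0, 0, 1, 0, 0, 0, 0, 0, 0, 1, 0, 0, 0, 0, 0, 0, 1, 0, 0, 0, 0, 0, 0, 1, 0, 0, 0, 0, 0, 0, 1, 0, 0, 0, 0, 0, 0, 1], force=35)

```text
clock: 3.45
tcp_pos: [0.4396, 0.0081, 0.1276]
eef_rot: [[0.995, -0.103, -0.0], [-0.103, -0.995, -0.0], [-0.0, 0.0, -1.0]]
force: [0.1, -0.5, -0.2]
gripper_width: 0.03
```

Emit:
jog_arm(motion=[0, 0, 0, 0, 0, 0, 1, 0, 0, 0, 0, 0, 0, 1, 0, 0, 0, 0, 0, 0, 1, 0, 0, 0, 0, 0, 0, 1, 0, 0, 0, 0, 0, 0, 1, 0, 0, 0, 0, 0, 0, 1, 0, 0, 0, 0, 0, 0, 1, 0, 0, 0, 0, 0, 0, 1])

```text
clock: 4.25
tcp_pos: [0.4393, 0.0081, 0.1274]
eef_rot: [[0.995, -0.104, -0.001], [-0.104, -0.995, 0.0], [-0.001, -0.0, -1.0]]
force: [-0.0, -0.9, -2.7]
gripper_width: 0.0114
```

Width 11.4 mm means the fin is held. Lifting 100 mm.

Emit:
jog_arm(motion=[0, 0, -0.015, 0, 0, 0, 1, 0, 0, -0.05, 0, 0, 0, 1, 0, 0, -0.09, 0, 0, 0, 1, 0, 0, -0.13, 0, 0, 0, 1, 0, 0, -0.17, 0, 0, 0, 1, 0, 0, -0.21, 0, 0, 0, 1, 0, 0, -0.24, 0, 0, 0, 1, 0, 0, -0.25, 0, 0, 0, 1])

```text
clock: 5.05
tcp_pos: [0.4403, 0.0079, 0.2292]
eef_rot: [[0.995, -0.104, 0.003], [-0.104, -0.995, -0.001], [0.003, 0.0, -1.0]]
force: [-0.2, -0.4, -3.2]
gripper_width: 0.0119
```

```bash
python3 - <<'E'
from station import arm
import cv2,pickle
c=arm.capture("side");pickle.dump(c,open("pics/side3.pkl","wb"))
im=c["color"][:,:,::-1]
cv2.imwrite(f"pics/side3.png",cv2.resize(im[130:280,180:380],None,fx=4,fy=4,interpolation=cv2.INTER_CUBIC))
s=arm.get_state();print(s["tcp_pos"],s["eef_rot"],s["force"],s["torque"],s["clock"])
from h import plan
plan([.440,.0078,.230],-.104,[.560,.0024,.230],-.027,1,6)
E
```

```text
[0.44022345 0.00791567 0.22901475] [[ 9.94615878e-01 -1.03608747e-01  2.11710735e-03]
 [-1.03607690e-01 -9.94618059e-01 -6.03384488e-04]
 [ 2.16822911e-03  3.80787191e-04 -9.99997577e-01]] [ 0.78380454  0.3831163  -1.91958014] [ 0.02734943 -0.14982828  0.05614909] 5.1
20.0202397588041 mm/row 0.7352958370845565 deg/row
[np.float64(0.05), np.float64(-0.003), np.float64(-0.0), 0, 0, -0.0041, 1, np.float64(0.0999), np.float64(-0.0059), np.float64(-0.0), 0, 0, -0.0082, 1, np.float64(0.1499), np.float64(-0.0089), np.float64(-0.0), 0, 0, -0.0123, 1, np.float64(0.1999), np.float64(-0.0118), np.float64(-0.0), 0, 0, -0.0163, 1, np.float64(0.2498), np.float64(-0.0148), np.float64(-0.0), 0, 0, -0.0204, 1, np.float64(0.2998), np.float64(-0.0177), np.float64(-0.0), 0, 0, -0.0245, 1, np.float64(0.2998), np.float64(-0.0177), np.float64(-0.0), 0, 0, -0.0245, 1, np.float64(0.2998), np.float64(-0.0177), np.float64(-0.0), 0, 0, -0.0245, 1]
```

View pics/side3.png

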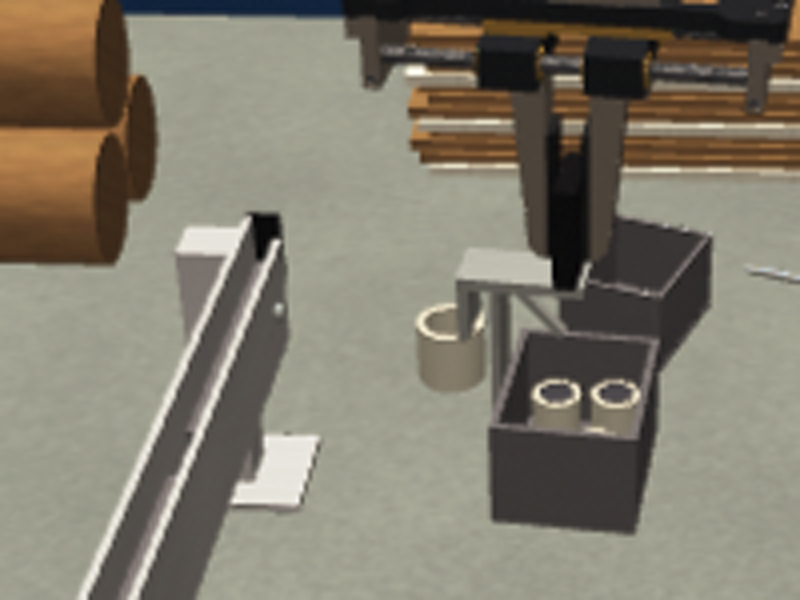

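Carrier is upright in the fingers, nose lower end at crop (465,335). Moving to above the rail, just short of the channel, and checking in the side view.

Emit:
jog_arm(motion=[0.04, -0.002, 0, 0, 0, -0.004, 1, 0.1, -0.004, 0, 0, 0, -0.01, 1, 0.17, -0.006, 0, 0, 0, -0.016, 1, 0.23, -0.008, 0, 0, 0, -0.02, 1, 0.28, -0.01, 0, 0, 0, -0.023, 1, 0.305, -0.012, 0, 0, 0, -0.0245, 1, 0.315, -0.0134, 0, 0, 0, -0.0245, 1, 0.315, -0.0134, 0, 0, 0, -0.0245, 1])

```text
clock: 5.9
tcp_pos: [0.5651, 0.0005, 0.2271]
eef_rot: [[1.0, -0.027, -0.001], [-0.027, -1.0, 0.0], [-0.001, -0.0, -1.0]]
force: [0.1, -0.0, -2.8]
gripper_width: 0.0119
```

```bash
python3 - <<'E'
from station import arm
import cv2,pickle
for n in("side","top"):
    c=arm.capture(n);pickle.dump(c,open(f"pics/{n}4.pkl","wb"))
    im=c["color"][:,:,::-1]
    cv2.imwrite(f"pics/{n}4.png",im)
    if n=="side":cv2.imwrite(f"pics/side4c.png",cv2.resize(im[170:270,190:290],None,fx=6,fy=6,interpolation=cv2.INTER_CUBIC))
s=arm.get_state();print(s["tcp_pos"],s["eef_rot"],s["force"],s["torque"],s["clock"])
E
```

```text
[0.56472744 0.00057049 0.2274527 ] [[ 9.99640419e-01 -2.68019096e-02 -8.31176089e-04]
 [-2.68017864e-02 -9.99640755e-01  1.59000841e-04]
 [-8.35139019e-04 -1.36666663e-04 -9.99999642e-01]] [-0.85854604  0.32959386 -2.65992308] [-0.04256608 -0.04220132  0.01344318] 6.0
```

View pics/side4c.png

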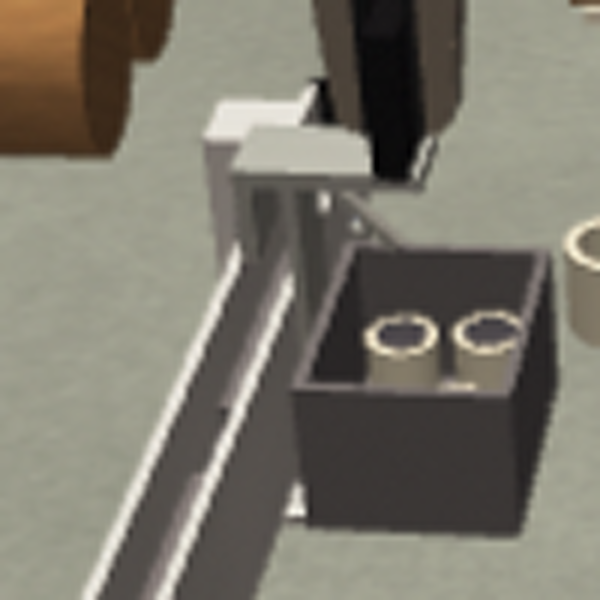

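View pics/top4.png

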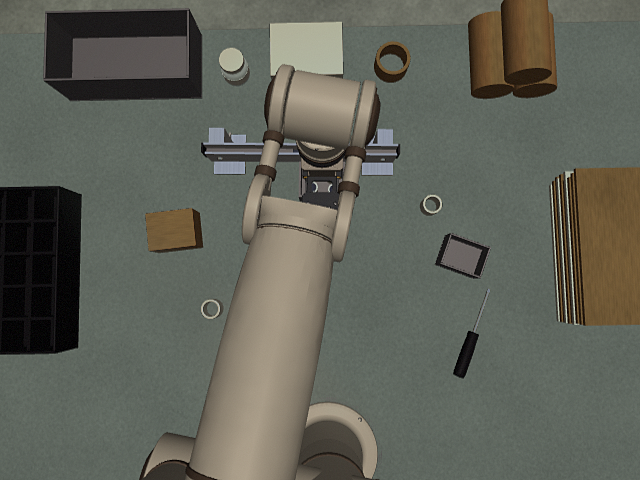

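```bash
cat > chk.py <<'E'
from h import *
def overlay(f,out,tcp,hd,lift,box,k,rail=(.6232,.0400,-.027)):
    c=pickle.load(open(f,"rb"));x0,y0,x1,y1=box
    im=cv2.resize(c["color"][y0:y1,x0:x1,::-1],None,fx=k,fy=k,interpolation=cv2.INTER_CUBIC)
    def rot(h):return np.array([[np.cos(h),-np.sin(h),0],[np.sin(h),np.cos(h),0],[0,0,1]])
    def px(X):
        u,v=proj(c,X);return (int(((u-x0+.5)*k-.5)*16),int(((v-y0+.5)*k-.5)*16))
    A=lambda p:np.array([tcp[0],tcp[1],lift])+rot(hd)@((np.array(p)-[3,0,0])/1000)
    B=lambda p:np.array([rail[0],rail[1],0])+rot(rail[2])@(np.array(p)/1000)
    L=lambda T,a,b,col:cv2.line(im,px(T(a)),px(T(b)),col,1,cv2.LINE_AA,4)
    for a,b in [((55,15,116),(-5,15,116)),((55,15,116),(55,15,82)),((55,15,82),(49,15,82)),((49,15,82),(49,15,110)),((55,15,116),(55,-15,116)),((55,-15,116),(12,-15,116)),((35,45,55),(-35,45,55)),((35,45,55),(35,45,0))]:L(A,a,b,(0,0,255))
    for x,z in [(-9.5,144),(-5.5,144),(5.5,158),(9.5,158)]:L(B,(x,-190,z),(x,190,z),(0,255,0))
    cv2.imwrite(out,im)
E
python3 -c "
from chk import *
overlay('pics/side4.pkl','pics/ov4.png',(.5648,.0006),-.0268,.1000,(190,170,290,270),6)
overlay('pics/top0.pkl','pics/ovt.png',(.4400,.0078),-.104,0,(195,120,305,180),7)"
```

```text
(no output)
```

View pics/ov4.png

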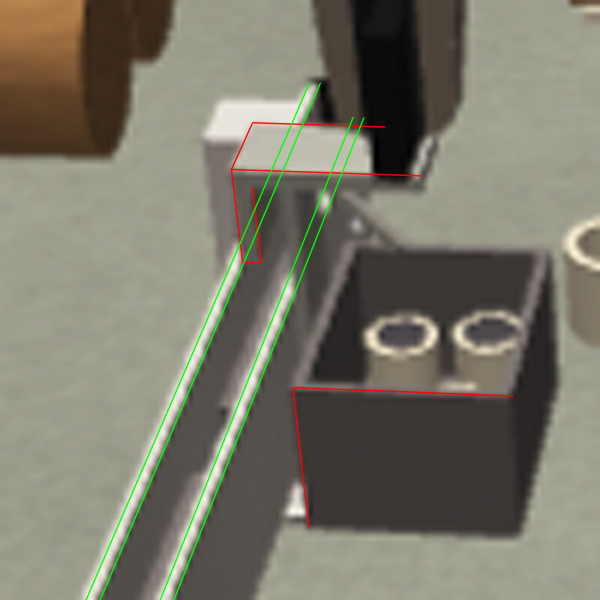

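View pics/ovt.png

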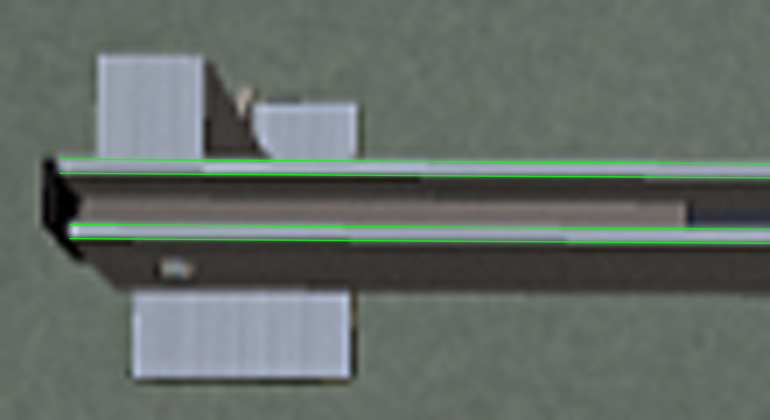

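Overlay agrees with the image to under 1 mm: rail (green) on both lips, carrier (red) on bar corner (233,172) and bin edges. Moving over the channel and partly lowering, with nose still above the lip.

Emit:
jog_arm(motion=[0.005, 0, 0, 0, 0, 0, 1, 0.012, 0.001, 0, 0, 0, 0, 1, 0.018, 0.001, 0, 0, 0, 0, 1, 0.021, 0.001, 0, 0, 0, 0, 1, 0.021, 0.001, 0.015, 0, 0, 0, 1, 0.021, 0.001, 0.035, 0, 0, 0, 1, 0.021, 0.001, 0.05, 0, 0, 0, 1, 0.021, 0.001, 0.05, 0, 0, 0, 1])

```text
clock: 6.8
tcp_pos: [0.5727, 0.0, 0.2057]
eef_rot: [[1.0, -0.027, -0.003], [-0.027, -1.0, 0.001], [-0.003, -0.001, -1.0]]
force: [0.3, -0.5, -2.7]
gripper_width: 0.0118
```

```bash
python3 - <<'E'
from station import arm
import pickle
c=arm.capture("side");pickle.dump(c,open(f"pics/side5.pkl","wb"))
s=arm.get_state();print(s["tcp_pos"],s["eef_rot"],s["force"],s["torque"],s["clock"])
from chk import *
p=s["tcp_pos"]
overlay('pics/side5.pkl','pics/ov5.png',p,np.arctan2(s["eef_rot"][1,0],s["eef_rot"][0,0]),p[2]-.1274,(190,170,290,270),6)
E
```

```text
[ 5.73203739e-01 -1.02875028e-04  2.06552386e-01] [[ 9.99639894e-01 -2.67626239e-02 -1.96088904e-03]
 [-2.67619138e-02 -9.99641761e-01  3.87499092e-04]
 [-1.97055706e-03 -3.34882408e-04 -9.99998002e-01]] [-0.46047902 -0.2989923  -2.11831103] [-0.05464438 -0.08590342 -0.02530126] 6.85
```

View pics/ov5.png

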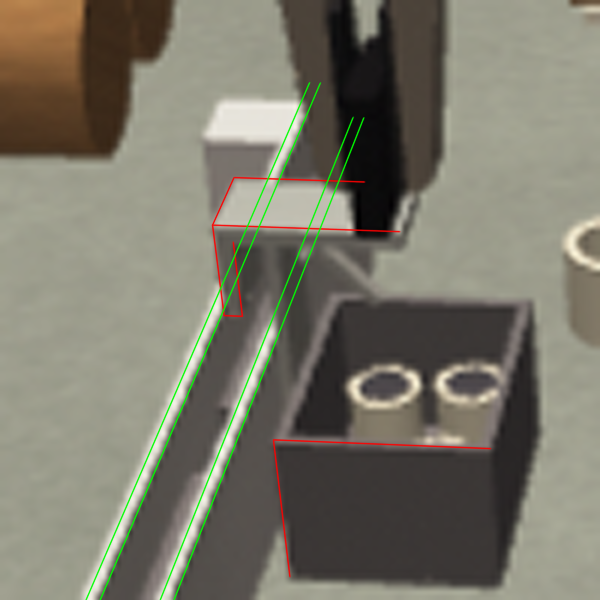

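Emit:
jog_arm(motion=[0, 0, 0.007, 0, 0, 0, 1, 0, 0, 0.014, 0, 0, 0, 1, 0, 0, 0.021, 0, 0, 0, 1, 0, 0, 0.028, 0, 0, 0, 1, 0, 0, 0.035, 0, 0, 0, 1, 0, 0, 0.042, 0, 0, 0, 1, 0, 0, 0.05, 0, 0, 0, 1, 0, 0, 0.05, 0, 0, 0, 1])

```text
clock: 7.65
tcp_pos: [0.5735, -0.0002, 0.1869]
eef_rot: [[1.0, -0.027, -0.001], [-0.027, -1.0, 0.0], [-0.001, -0.0, -1.0]]
force: [0.3, 0.2, -2.8]
gripper_width: 0.0116
```

```bash
cat > look.py <<'E'
import sys,pickle
from station import arm
n=sys.argv[1]
c=arm.capture("side");pickle.dump(c,open(f"pics/side{n}.pkl","wb"))
s=arm.get_state();print(s["tcp_pos"],s["force"],s["torque"],s["clock"])
from chk import *
p=s["tcp_pos"]
overlay(f'pics/side{n}.pkl',f'pics/ov{n}.png',p,np.arctan2(s["eef_rot"][1,0],s["eef_rot"][0,0]),p[2]-.1274,(190,170,290,270),6)
E
python3 look.py 6
```

```text
[ 5.73635731e-01 -2.06796707e-04  1.87249918e-01] [ 0.47124176 -0.56248764 -3.10636277] [-0.04962763 -0.06103427 -0.0035175 ] 7.7
```

View pics/ov6.png

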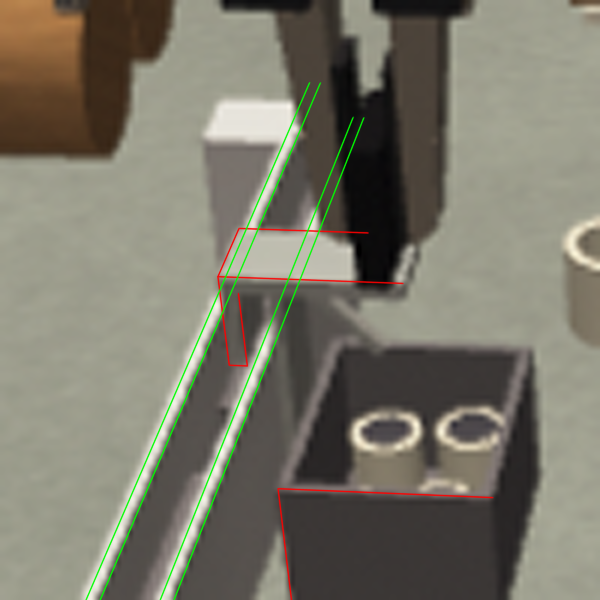

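Nose is entering the channel between the lips, with no contact force. Continuing slowly.

Emit:
jog_arm(motion=[0, 0, 0.003, 0, 0, 0, 1, 0, 0, 0.006, 0, 0, 0, 1, 0, 0, 0.009, 0, 0, 0, 1, 0, 0, 0.012, 0, 0, 0, 1, 0, 0, 0.015, 0, 0, 0, 1, 0, 0, 0.018, 0, 0, 0, 1, 0, 0, 0.021, 0, 0, 0, 1, 0, 0, 0.023, 0, 0, 0, 1])

```text
clock: 8.5
tcp_pos: [0.5738, -0.0002, 0.1783]
eef_rot: [[1.0, -0.027, -0.0], [-0.027, -1.0, 0.0], [-0.0, -0.0, -1.0]]
force: [0.1, 0.1, -3.6]
gripper_width: 0.0118
```

Emit:
jog_arm(motion=[0, 0, 0.001, 0, 0, 0, 1, 0, 0, 0.002, 0, 0, 0, 1, 0, 0, 0.003, 0, 0, 0, 1, 0, 0, 0.004, 0, 0, 0, 1, 0, 0, 0.005, 0, 0, 0, 1, 0, 0, 0.006, 0, 0, 0, 1, 0, 0, 0.006, 0, 0, 0, 1, 0, 0, 0.006, 0, 0, 0, 1])

```text
clock: 9.3
tcp_pos: [0.5738, -0.0002, 0.176]
eef_rot: [[1.0, -0.027, -0.0], [-0.027, -1.0, -0.0], [-0.0, 0.0, -1.0]]
force: [0.6, -0.2, -1.9]
gripper_width: 0.0121
```

Emit:
jog_arm(motion=[-0.001, 0, 0.001, 0, 0, 0, 1, -0.0015, 0, 0.002, 0, 0, 0, 1, -0.0015, 0, 0.003, 0, 0, 0, 1, -0.0015, 0, 0.004, 0, 0, 0, 1, -0.0015, 0, 0.005, 0, 0, 0, 1, -0.0015, 0, 0.005, 0, 0, 0, 1, -0.0015, 0, 0.005, 0, 0, 0, 1, -0.0015, 0, 0.005, 0, 0, 0, 1])

```text
clock: 10.1
tcp_pos: [0.5734, -0.0003, 0.1752]
eef_rot: [[1.0, -0.027, 0.001], [-0.027, -1.0, -0.0], [0.001, 0.0, -1.0]]
force: [-4.3, 0.1, 5.4]
gripper_width: 0.0121
```

```bash
python3 look.py 7
```

```text
[ 5.73427066e-01 -2.72060000e-04  1.75237246e-01] [-4.62501042  0.4386101   5.48289183] [0.08903914 0.48545706 0.05538624] 10.15
```

View pics/ov7.png

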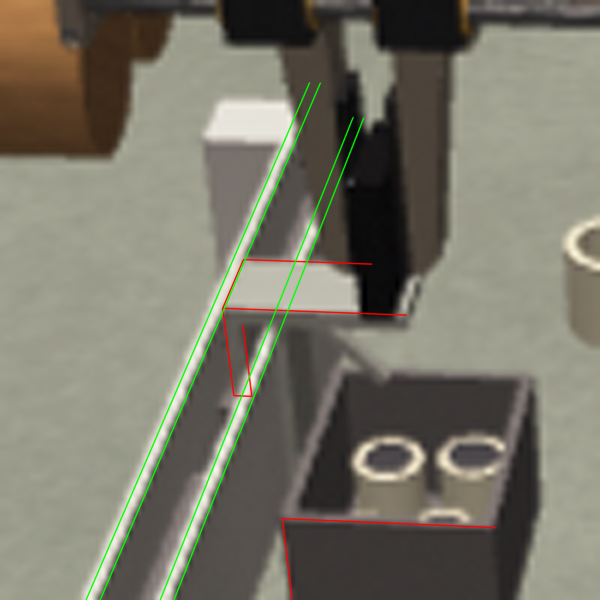

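Contact at TCP z 0.1752 (predicted 0.1754), so the nose rests on the channel floor with ~8 N down. I'll ease the push and slide along +y with light push.

Emit:
jog_arm(motion=[0.0005, 0, -0.001, 0, 0, 0, 1, 0.0005, 0, -0.001, 0, 0, 0, 1, 0.0005, -0.004, -0.001, 0, 0, 0, 1, 0.0005, -0.01, -0.001, 0, 0, 0, 1, 0.0005, -0.016, -0.001, 0, 0, 0, 1, 0.0005, -0.022, -0.001, 0, 0, 0, 1, 0.0005, -0.025, -0.001, 0, 0, 0, 1, 0.0005, -0.025, -0.001, 0, 0, 0, 1])

```text
clock: 10.95
tcp_pos: [0.5746, 0.0096, 0.1751]
eef_rot: [[1.0, -0.027, 0.002], [-0.027, -1.0, -0.001], [0.002, 0.001, -1.0]]
force: [0.1, -2.8, 5.6]
gripper_width: 0.0116
```

Emit:
jog_arm(motion=[-0.001, -0.002, -0.001, 0, 0, 0, 1, -0.001, -0.01, -0.001, 0, 0, 0, 1, -0.001, -0.018, -0.001, 0, 0, 0, 1, -0.001, -0.026, -0.001, 0, 0, 0, 1, -0.001, -0.034, -0.001, 0, 0, 0, 1, -0.001, -0.042, -0.001, 0, 0, 0, 1, -0.001, -0.048, -0.001, 0, 0, 0, 1, -0.001, -0.05, -0.001, 0, 0, 0, 1])

```text
clock: 11.75
tcp_pos: [0.574, 0.0299, 0.1751]
eef_rot: [[1.0, -0.026, 0.0], [-0.026, -1.0, -0.001], [0.0, 0.001, -1.0]]
force: [-0.5, -3.9, 4.8]
gripper_width: 0.0119
```

Emit:
jog_arm(motion=[0, -0.004, 0, 0, 0, 0, 1, 0, -0.008, 0, 0, 0, 0, 1, 0, -0.012, 0, 0, 0, 0, 1, 0, -0.016, 0, 0, 0, 0, 1, 0, -0.019, 0, 0, 0, 0, 1, 0, -0.022, 0, 0, 0, 0, 1, 0, -0.024, 0, 0, 0, 0, 1, 0, -0.024, 0, 0, 0, 0, 1])

```text
clock: 12.55
tcp_pos: [0.5733, 0.04, 0.1737]
eef_rot: [[1.0, -0.026, -0.002], [-0.026, -1.0, 0.001], [-0.002, -0.001, -1.0]]
force: [0.2, 0.0, -3.5]
gripper_width: 0.0118
```

```bash
python3 look.py 8
```

```text
[0.57353337 0.03974849 0.17406177] [ 0.63414349 -0.43385632 -2.27748678] [-0.0421295  -0.05913416 -0.02148705] 12.6
```

View pics/ov8.png

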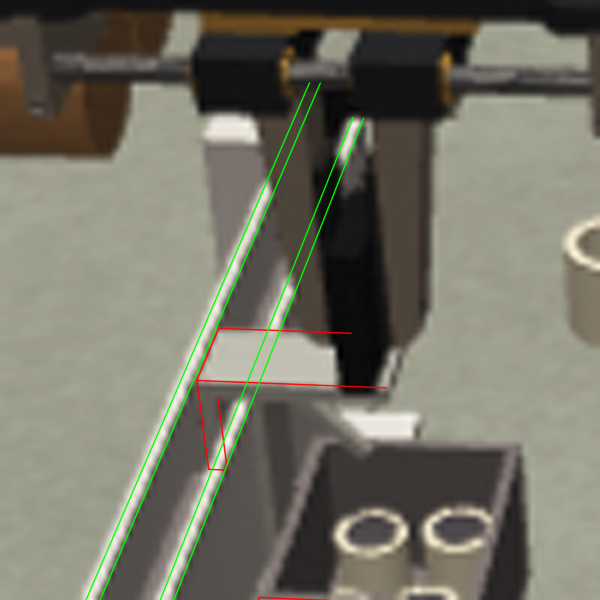

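The nose dropped into the slot: z sank, the contact force vanished, nose y ≈ 0.0384 against a slot centre of 0.0386. Lowering to the slot floor.

Emit:
jog_arm(motion=[0, 0, 0.002, 0, 0, 0, 1, 0, 0, 0.004, 0, 0, 0, 1, 0, 0, 0.006, 0, 0, 0, 1, 0, 0, 0.008, 0, 0, 0, 1, 0, 0, 0.01, 0, 0, 0, 1, 0, 0, 0.012, 0, 0, 0, 1, 0, 0, 0.014, 0, 0, 0, 1, 0, 0, 0.015, 0, 0, 0, 1])

```text
clock: 13.4
tcp_pos: [0.5741, 0.0394, 0.1687]
eef_rot: [[1.0, -0.027, -0.0], [-0.027, -1.0, 0.0], [-0.0, -0.0, -1.0]]
force: [0.2, -0.4, -2.8]
gripper_width: 0.012
```

Emit:
jog_arm(motion=[0, 0, 0.001, 0, 0, 0, 1, 0, 0, 0.002, 0, 0, 0, 1, 0, 0, 0.003, 0, 0, 0, 1, 0, 0, 0.004, 0, 0, 0, 1, 0, 0, 0.004, 0, 0, 0, 1, 0, 0, 0.004, 0, 0, 0, 1, 0, 0, 0.004, 0, 0, 0, 1, 0, 0, 0.004, 0, 0, 0, 1])

```text
clock: 14.2
tcp_pos: [0.5741, 0.0393, 0.1672]
eef_rot: [[1.0, -0.027, 0.0], [-0.027, -1.0, -0.0], [0.0, 0.0, -1.0]]
force: [0.0, -0.7, -3.4]
gripper_width: 0.012
```

Emit:
jog_arm(motion=[0, 0, 0.0005, 0, 0, 0, 1, 0, 0, 0.001, 0, 0, 0, 1, 0, 0, 0.0015, 0, 0, 0, 1, 0, 0, 0.002, 0, 0, 0, 1, 0, 0, 0.0025, 0, 0, 0, 1, 0, 0, 0.003, 0, 0, 0, 1, 0, 0, 0.003, 0, 0, 0, 1, 0, 0, 0.003, 0, 0, 0, 1])

```text
clock: 15.0
tcp_pos: [0.5742, 0.0394, 0.1664]
eef_rot: [[1.0, -0.027, 0.0], [-0.027, -1.0, -0.0], [0.0, 0.0, -1.0]]
force: [-2.3, -0.2, 1.1]
gripper_width: 0.0116
```

Seated at TCP z 0.1664, 8.8 mm below the channel floor contact, light load. Quick check before release.

```bash
python3 look.py 9
```

```text
[0.5742006  0.03937202 0.16633579] [-1.77600337e+00 -1.74117582e-01 -1.52682028e-03] [-0.00958606  0.14237831  0.05309766] 15.05
```

View pics/ov9.png

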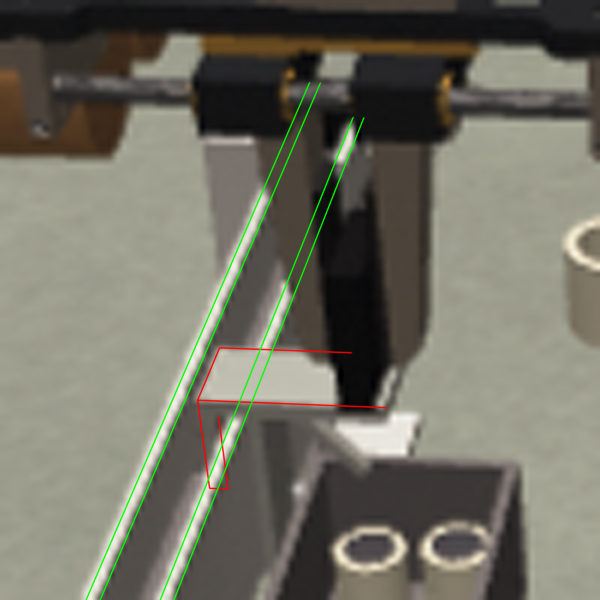

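Emit:
jog_arm(motion=[0, 0, 0, 0, 0, 0, 1, 0, 0, 0, 0, 0, 0, 1, 0, 0, 0, 0, 0, 0, 1, 0, 0, 0, 0, 0, 0, 1, 0, 0, 0, 0, 0, 0, 1, 0, 0, 0, 0, 0, 0, 1, 0, 0, 0, 0, 0, 0, 1, 0, 0, 0, 0, 0, 0, 1], force=8)

```text
clock: 15.85
tcp_pos: [0.5743, 0.0393, 0.1663]
eef_rot: [[1.0, -0.027, 0.0], [-0.027, -1.0, -0.0], [0.0, 0.0, -1.0]]
force: [-2.6, 0.8, 4.4]
gripper_width: 0.0119
```

The nose is down in the slot and the carrier is upright. Opening gradually.

Emit:
jog_arm(motion=[0, 0, 0, 0, 0, 0, 0.72, 0, 0, 0, 0, 0, 0, 0.68, 0, 0, 0, 0, 0, 0, 0.62, 0, 0, 0, 0, 0, 0, 0.55, 0, 0, 0, 0, 0, 0, 0.45, 0, 0, 0, 0, 0, 0, 0.35, 0, 0, 0, 0, 0, 0, 0.25, 0, 0, 0, 0, 0, 0, 0.1])

```text
clock: 16.65
tcp_pos: [0.5743, 0.0393, 0.1662]
eef_rot: [[1.0, -0.027, 0.001], [-0.027, -1.0, -0.0], [0.001, 0.0, -1.0]]
force: [0.1, -0.1, 0.0]
gripper_width: 0.0403
```

Emit:
jog_arm(motion=[0, 0, 0, 0, 0, 0, 0.1, 0, 0, 0, 0, 0, 0, 0.1, 0, 0, 0, 0, 0, 0, 0, 0, 0, 0, 0, 0, 0, 0, 0, 0, 0, 0, 0, 0, 0, 0, 0, 0, 0, 0, 0, 0, 0, 0, 0, 0, 0, 0, 0, 0, 0, 0, 0, 0, 0, 0])

```text
clock: 17.45
tcp_pos: [0.5741, 0.0394, 0.166]
eef_rot: [[1.0, -0.027, -0.0], [-0.027, -1.0, 0.0], [-0.0, -0.0, -1.0]]
force: [-0.2, -0.1, -0.4]
gripper_width: 0.0455
```

```bash
python3 look.py 10
```

```text
[0.57408984 0.039374   0.16599653] [ 0.58096215 -0.10587549 -0.65250037] [-0.03586644 -0.05203537 -0.04839845] 17.5
```

View pics/ov10.png

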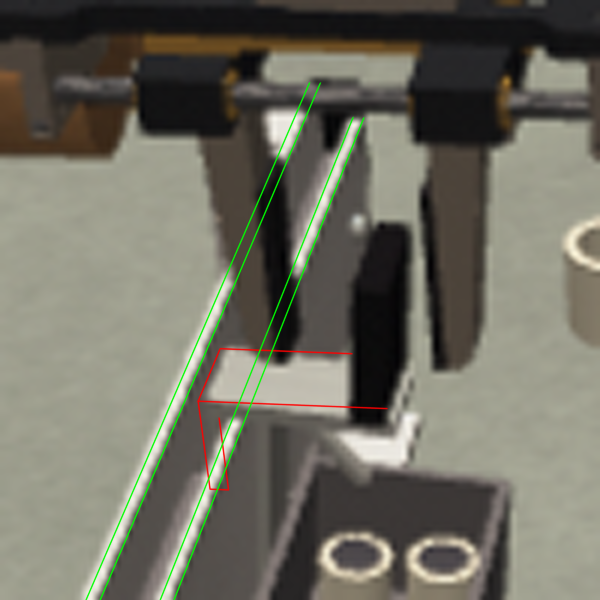

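The carrier hangs with a slight lean; the fin at crop (380,320) is free of both fingers. Retreating straight up.

Emit:
jog_arm(motion=[-0.01, 0, 0, 0, 0, 0, -0.1, -0.012, 0, -0.01, 0, 0, 0, -0.2, -0.012, 0, -0.04, 0, 0, 0, -0.2, -0.012, 0, -0.08, 0, 0, 0, -0.2, -0.012, 0, -0.13, 0, 0, 0, -0.2, -0.012, 0, -0.18, 0, 0, 0, -0.2, -0.012, 0, -0.24, 0, 0, 0, -0.2, -0.012, 0, -0.28, 0, 0, 0, -0.2])

```text
clock: 18.3
tcp_pos: [0.5701, 0.0394, 0.2813]
eef_rot: [[1.0, -0.027, 0.004], [-0.027, -1.0, -0.0], [0.004, 0.0, -1.0]]
force: [0.7, 0.5, -0.2]
gripper_width: 0.0549
```

Emit:
jog_arm(motion=[-0.05, 0, -0.02, 0, 0, 0, -0.2, -0.12, 0, -0.04, 0, 0, 0, -0.2, -0.2, 0, -0.06, 0, 0, 0, -0.2, -0.28, 0, -0.06, 0, 0, 0, -0.2, -0.34, 0, -0.06, 0, 0, 0, -0.2, -0.4, 0, -0.06, 0, 0, 0, -0.2, -0.42, 0, -0.06, 0, 0, 0, -0.2, -0.42, 0, -0.06, 0, 0, 0, -0.2])

```text
clock: 19.1
tcp_pos: [0.4014, 0.044, 0.3031]
eef_rot: [[1.0, -0.027, 0.003], [-0.027, -1.0, -0.0], [0.003, 0.0, -1.0]]
force: [1.3, 0.7, 0.7]
gripper_width: 0.0553
```

```bash
python3 - <<'E'
from station import arm
import cv2,pickle
for n in("side","top"):
    c=arm.capture(n);pickle.dump(c,open(f"pics/{n}11.pkl","wb"))
    im=c["color"][:,:,::-1];cv2.imwrite(f"pics/{n}11.png",im)
    if n=="side":cv2.imwrite("pics/side11c.png",cv2.resize(im[180:320,170:310],None,fx=4,fy=4,interpolation=cv2.INTER_CUBIC))
    else:cv2.imwrite("pics/top11c.png",cv2.resize(im[120:220,240:360],None,fx=5,fy=5,interpolation=cv2.INTER_CUBIC))
s=arm.get_state();print(s["tcp_pos"],s["force"],s["clock"],abs(s["joint_vel"]).max())
E
```

```text
[0.40212395 0.04385832 0.30252485] [-0.48768646 -0.04182878  0.7226089 ] 19.2 0.019518921633069893
```

View pics/side11c.png

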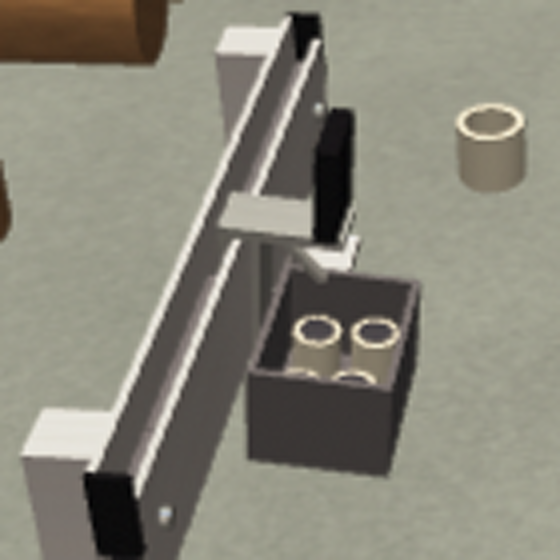

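View pics/top11.png

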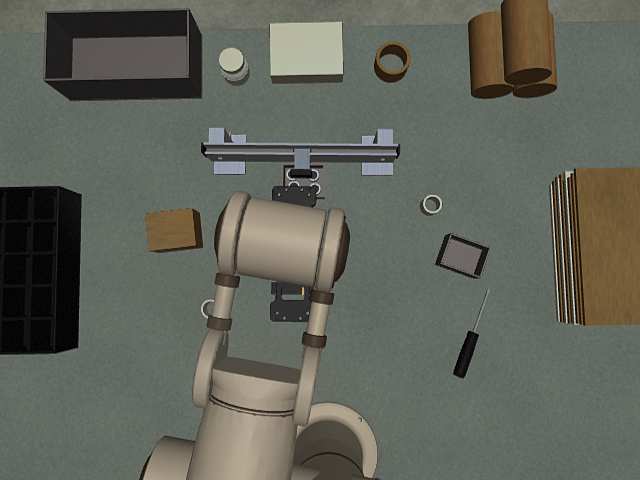

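The carrier hangs with bar at crop (270,215); the bystanders are where they started. One check for rest and tilt, then handing in.

```bash
python3 - <<'E'
from station import arm
import pickle
from h import *
a=pickle.load(open("pics/side11.pkl","rb"));b=arm.capture("side")
d=np.abs(a["color"].astype(int)-b["color"].astype(int))[180:320,170:310];print("max diff",d.max())
# tilt: near rim of bin corners (crop px/4 + offset)
P=[depth(b,170+x/4,180+y/4) for x,y in [(252,374),(388,390)]];print(P)
v=P[0]-P[1];print("len",np.linalg.norm(v),"tilt",np.arctan2(v[2],np.hypot(v[0],v[1])))
t=pickle.load(open("pics/top11.pkl","rb"));t0=pickle.load(open("pics/top0.pkl","rb"))
for n,(x0,y0,x1,y1) in dict(carton=(140,200,205,255),cb=(415,190,447,220),bin=(430,230,495,280),drv=(450,285,492,380)).items():
    print(n,np.abs(t["color"].astype(int)-t0["color"].astype(int))[y0:y1,x0:x1].max())
print(arm.finish_job())
E
```

```text
max diff 4
[array([0.60735398, 0.08285908, 0.09019967]), array([0.54234158, 0.08554648, 0.08496915])]
len 0.06527781212764484 tilt 0.08021299173511119
carton 13
cb 6
bin 10
drv 15
the job is handed in; nothing more can be done
None
```

The carrier is hanging from the rail with its hook nose in the slot, released and at rest. I handed the job in at about 19 s of the 72 s allowed; no verdict is reported.

- **Route:** I pinched the fin with 35 N and lifted the nose over the lip. I set it down in the channel about 40 mm to one side of the slot, then slid it along until it dropped in. I lowered it to the slot floor and opened the fingers gradually.
- **Forces:** The wrist force readings showed roughly 8 N of push on the rail at most, estimated at the end of each move. The limit is 30 N.
- **Nose position:** The nose bottomed about 9 mm below the channel floor, 0.1664 m against 0.1752 m at the tool. That is the 9 mm depth given for the slot. It sat within about 1 mm of both the channel's centre line and the slot's centre.
- **After release:** The carrier leans about 0.08 rad, against the 0.25 rad limit. It showed no visible movement between two pictures, and the arm was well clear of it.
- **Bystanders:** The carton, the coupling on the right in the top view, the spare bin and the screwdriver look unchanged in the top view. The other coupling was partly hidden by the arm in the last picture. I could not compare it there, but the arm never worked near it at low height.

No check failed or disagreed with another.

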